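Lock the battery box cover

ROBOT

A 6-joint arm with a two-finger parallel gripper is mounted at the origin on a cart in front of the work surface, level with it; the furniture and walls round the work are solid. World frame = base frame: x ahead of the robot, y to its left, z up, the work surface at z = 0. Lengths are in m, angles in degrees, forces in N, time in s.
With the tool pointing down it reaches from about 0.25 to 0.725 m from the base axis. Payload 9.7 kg.
Tool frame: the origin (TCP) lies midway between the tips of the shut fingers; the grasp point (between the pads) lies 19 mm behind it; z points along the fingers, x is the direction in which the jaws open and shut, and the axes are right-handed (so a half turn about z gives the same grasp; the last joint's range is limited). The gripper opens to 85 mm and grips with 20 to 120 N. Pads are 22 mm wide; open, the fingers measure 114 mm over their backs; the gripper's body (76 mm by 85 mm) begins 54 mm behind the grasp point. The pads swing forward as they close: fully open they stand 13 mm farther back than shut.
Start: joints at [-72.078, 4.979, 10.078, 95.1, 0, 90], TCP at [0.169, -0.523, 0.211] pointing down, gripper open.
Joint ranges: [-179.16, 179.16], [-48.56, 103.87], [-65.8, 70.77], [-126.05, 130.52], [-82.76, 87.17], [-180, 180]. Speed limits (degrees/s): [127.2, 127.2, 147.25, 180, 180, 180].

INTERFACE

Orientations are given as [roll, pitch, yaw] about the fixed x, y, z axes, in that order (R = Rz(yaw) Ry(pitch) Rx(roll)).
In Python, from workcell import bot, optics gives the robot as it stands.
- The arm moves only by the shell command python3 -m creep 'ROWS' [FORCE]. ROWS is JSON, a list of rows, each a list of 7 numbers: the shift along the tool's x, y, z in m, then the turn, a rotation vector about the tool's x, y, z in rad, then the opening, from 0 (shut) to 1 (fully open). A call has 1 to 8 rows; each row is the pose to reach, as a shift and turn from the pose commanded when the call began, along the tool's axes at that moment; what a row does not reach only later rows make up. A row lasts 1/10 s, in which the tool goes at most 50 mm and 8.59 degrees, less where a joint would pass 70% of its speed; a pose out of reach is approached as far as the arm can. A call with a gripper value outside its range is refused whole. The fingers move at their own pace and stop on an object; FORCE is the grip in N (left out, the last holds). Time passes only in rows, so rows that repeat a pose let the fingers close. It gives the time, the measured TCP pose, the force and the opening at its end, in the units of the state.
- bot.get_obs(): the state, without advancing time (a new reading comes with each control period).
- optics.camera(name): name is "side" or "top" or "wrist"; returns the picture (420x560x3 uint8, red, green, blue); there is no depth.
- optics.camera_params(name): a dict with "camera_matrix" (3x3 intrinsics, pixels), "D" ([k1, k2, p1, p2, k3] as OpenCV has them; the pictures are not rectified), "R" (3x3) and "t" (3): a world point X has camera coordinates R X + t; the wrist camera has in their place "mount" (4x4, takes a point from camera to tool coordinates, whose origin is the TCP and whose axes are the tool frame's). Camera axes: x right, y down, z forward; pixel columns grow to the right and rows downward; lengths in m; the calibration is good to about 2 mm. A picture is of the moment at which its call begins: read the wrist's pose just before it. camera_params takes no time and is no camera call.
- bot.job_done(): hands the job in, once; it reports no verdict.
The state is a dict: "time": time; "q": joint angles; "qd": joint speeds; "joint_efforts": joint torques, N m; "ee_pos": TCP position; "tcp_rot": TCP orientation; "wrist_force": force on the tool from outside, world axes, zero at the start; "torque": the same for the moment, N m; "opening": finger opening in m.
Only numpy, scipy, OpenCV 4.12 (cv2) and the standard library are available. Lean on these libraries where they do the work, as an engineer would, in place of code of your own. Each camera call takes 0.05 s, during which the arm holds its last target.

TASK

Two battery boxes, one grey and one blue, are screwed to the bench, each with a cover held by one quarter-turn wing fastener. On one of them the wing was left unlocked, near the red marks: turn it clockwise (seen from above) until it drops into its locked detent in line with the green marks, then let go. Leave the fastener that is already locked as it is.

Things in the scene. Friction and masses are not known exactly. Their poses are not given: they have to be found in the camera images.
- grey_fastener (a joint): Angle (rad) of the grey box's quarter-turn fastener, growing clockwise seen from above: 0 = unlocked, wing in line with the red marks; 1.571 = hard stop, wing in line with the green marks. Starts: unlocked 0.1 to 0.4, locked 1.57. Friction 0.03 N m. Past about 1.35 a 10 N spring drops the wing 4 mm into its detent and turns it home, at the latest when let go; there it stays.
- grey_fastener_grip (a point): On the turning axis in the wing of the grey box (fixed, 104 x 136, cover top 48 above the bench), 75 above the bench, 10 below the wing's top; all 4 lower when locked. Wing: upright black bar, white stripe on top, 42 long, 11 thick, 26 high, underside 11 above the cover, on a boss 23 wide. Site x runs along the wing, y across its thickness, z up; turns with the wing. mm.
- blue_fastener (a joint): Angle (rad) of the same kind of fastener on the blue box, same meaning and behaviour: 0 = unlocked (wing in line with the red marks), 1.571 = locked (in line with the green marks), growing clockwise seen from above.
- blue_fastener_grip (a point): Point on the turning axis inside the wing of the blue box's fastener; same wing, axes, heights and box size as on the grey box, but the box is blue.
Things that resemble listed ones, but are neither listed nor needed, are in the scene too. Of the things like the part that bears blue_fastener, leave any that is turquoise; of the rest the larger one is meant.

How it is judged:
By the outcome, as a careful person would: the job done as asked, in the order asked, and still so for the second after the job is handed in, with the robot touching nothing.
It also fails if it takes over 35 s, if anything falls off the work surface, if the arm or the gripper's body presses on something with over 40 N, if the wrist force passes 120 N, or if a joint passes its speed limit or range.

## Working session

There is one attempt and no reset: what is moved stays moved. The work goes in short steps, Python scripts to look and compute and a shell command to move; the robot and the scene stay as the last step left them, time stands still between calls to the robot, and variables do not carry over. Pictures are saved under pics/ and viewed, and the job is handed in when it is done.

```bash
ls; mkdir -p pics
python3 - <<'E'
from workcell import bot, optics
import cv2, numpy as np
o=bot.get_obs(); print(o)
for n in ["side","top","wrist"]:
    cv2.imwrite(f"pics/{n}0.png", optics.camera(n)[:,:,::-1])
    p=optics.camera_params(n); print(n,{k:np.round(v,4).tolist() for k,v in p.items()})
E
```

```text
pics
{'time': 0.0, 'q': array([-7.20774501e+01,  5.01196729e+00,  1.00343874e+01,  9.51000180e+01,
       -2.26573967e-03,  9.00001800e+01]), 'qd': array([-0.04478057, -0.10220746, -0.13542334, -0.01031773, -0.00029463,
        0.02755931]), 'joint_efforts': array([-2.27400749e-03, -5.20392072e+01,  4.64801180e+01,  1.64211314e-02,
       -1.27122858e-04,  5.30983641e-06]), 'ee_pos': array([ 0.16916062, -0.52306672,  0.21007418]), 'tcp_rot': array([ 1.79997734e+02,  7.75978232e-02, -7.20776301e+01]), 'wrist_force': array([-0.13195901,  0.26845542, -0.02560705]), 'torque': array([-0.00123515, -0.00560858,  0.00403947]), 'opening': 0.08529941215894317}
side {'camera_matrix': [[448.6281, 0.0, 280.4155], [0.0, 448.6281, 204.5655], [0.0, 0.0, 1.0]], 'D': [0.0508, 0.0, 0.0, 0.0, 0.0], 'R': [[0.9985, 0.0539, 0.0046], [0.0238, -0.3614, -0.9321], [-0.0485, 0.9309, -0.3621]], 't': [-0.4779, 0.045, 0.9424]}
top {'camera_matrix': [[455.0233, 0.0, 276.4877], [0.0, 455.0233, 215.8224], [0.0, 0.0, 1.0]], 'D': [-0.0524, 0.0, 0.0, 0.0, 0.0], 'R': [[0.0081, -0.9995, 0.0318], [-0.9924, -0.0119, -0.1228], [0.1231, -0.0306, -0.9919]], 't': [-0.0714, 0.4786, 0.9024]}
wrist {'camera_matrix': [[315.4898, 0.0, 277.7105], [0.0, 315.4898, 207.3938], [0.0, 0.0, 1.0]], 'D': [-0.0564, 0.0, 0.0, 0.0, 0.0], 'mount': [[1.0, -0.001, -0.0001, 0.0007], [0.001, 0.9636, 0.2674, -0.0679], [-0.0002, -0.2674, 0.9636, -0.1626], [0.0, 0.0, 0.0, 1.0]]}
```

View pics/top0.png

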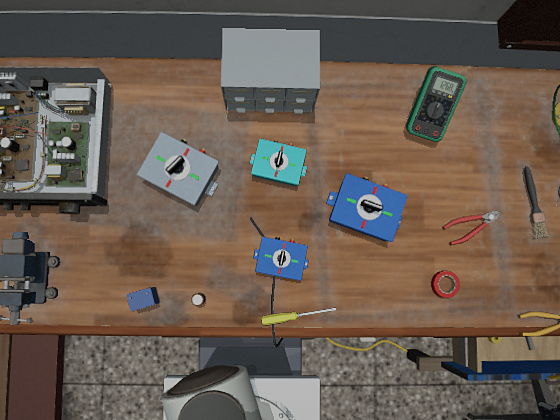

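View pics/side0.png

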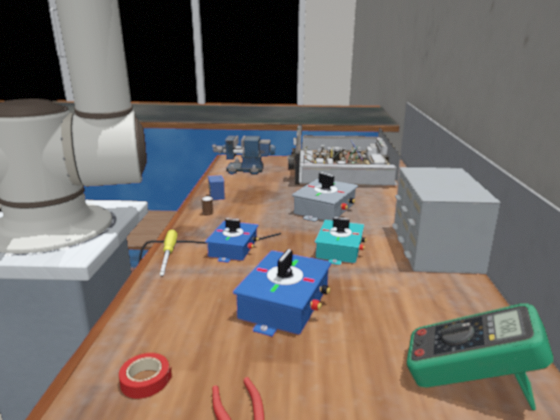

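View pics/wrist0.png

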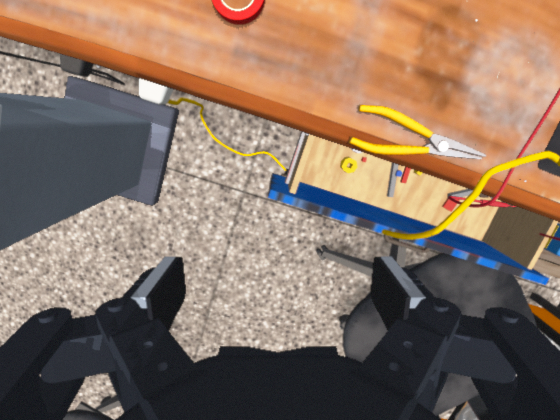

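The top view shows the grey box at about (178,170), the large blue one at (367,207), a small blue decoy at (281,257) and a turquoise decoy at (279,161). I'll zoom in on the two wings.

Run:
```python
import cv2, numpy as np
a=cv2.imread("pics/top0.png"); s=cv2.imread("pics/side0.png")
A=cv2.resize(a[125:215,130:225],(400,380),interpolation=3);B=cv2.resize(a[165:250,322:412],(400,380),interpolation=3)
cv2.imwrite("pics/z0.png",np.hstack([A,B]))
A=cv2.resize(s[165:225,285:365],(400,300),interpolation=3);B=cv2.resize(s[240:340,225:345],(400,300),interpolation=3)
cv2.imwrite("pics/z1.png",np.hstack([A,B]))
```

```text
(no output)
```

View pics/z0.png

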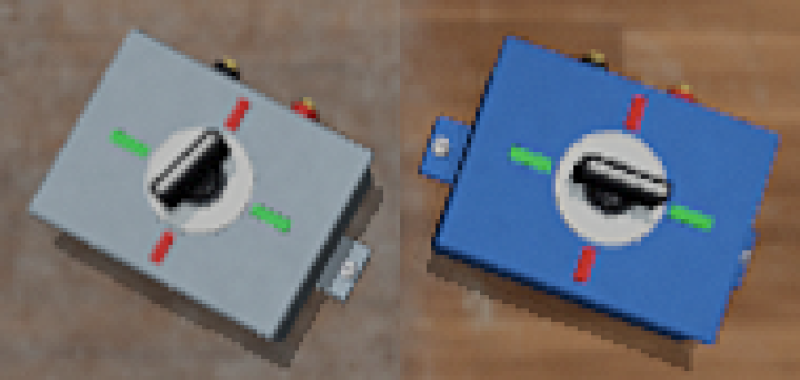

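View pics/z1.png

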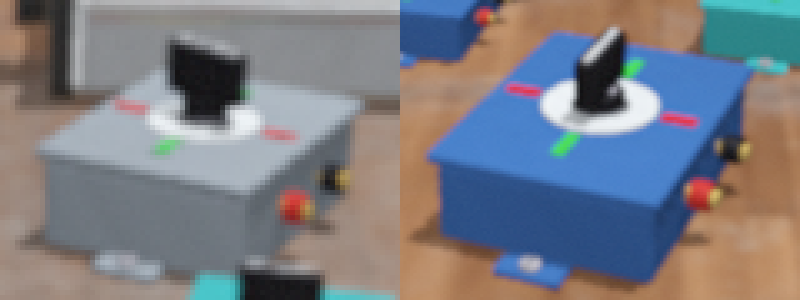

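Zoomed in, the grey wing sits about 20° clockwise of the red marks, so it is the unlocked one. The blue wing lies on its green marks. Next I measure the grey marks and stripe from both views.

```bash
cat > h.py <<'E'
import cv2, numpy as np
from scipy.spatial.transform import Rotation as Ro
def ray(p,uv,T=None):
    K,D=np.array(p["camera_matrix"]),np.array(p["D"])
    n=cv2.undistortPoints(np.array(uv,float).reshape(-1,1,2),K,D).reshape(-1,2)
    d=np.c_[n,np.ones(len(n))]
    if T is None:
        R,t=np.array(p["R"]),np.array(p["t"]); return np.tile(-R.T@t,(len(d),1)), d@R
    return np.tile(T[:3,3],(len(d),1)), d@T[:3,:3].T
def plane(o,d,z): return o+d*((z-o[:,2])/d[:,2])[:,None]
def tri(r1,r2):
    out=[]
    for o1,d1,o2,d2 in zip(*r1,*r2):
        s=np.linalg.lstsq(np.c_[d1,-d2],o2-o1,rcond=None)[0]
        a,b=o1+s[0]*d1,o2+s[1]*d2; out.append(np.r_[(a+b)/2,np.linalg.norm(a-b)])
    return np.array(out)
def wristT(p,obs):
    T=np.eye(4);T[:3,:3]=Ro.from_euler('xyz',obs["tcp_rot"],degrees=True).as_matrix();T[:3,3]=obs["ee_pos"]
    return T@np.array(p["mount"])
def blobs(im,mask,roi,amin=4):
    x0,y0,x1,y1=roi;m=np.zeros_like(mask);m[y0:y1,x0:x1]=mask[y0:y1,x0:x1]
    n,l,s,c=cv2.connectedComponentsWithStats(m,connectivity=8)
    return [(np.round(c[i],1).tolist(),int(s[i,4])) for i in range(1,n) if s[i,4]>=amin]
def masks(im):
    h=cv2.cvtColor(im,cv2.COLOR_BGR2HSV);H,S,V=cv2.split(h)
    f=lambda b:b.astype(np.uint8)
    return dict(red=f(((H<10)|(H>168))&(S>90)&(V>90)),green=f((H>45)&(H<75)&(S>100)&(V>90)),dark=f(V<60),white=f((S<40)&(V>190)))
E
python3 - <<'E'
from h import *
for n,roi in (("top",(130,125,225,215)),("side",(285,165,365,225))):
    im=cv2.imread(f"pics/{n}0.png");m=masks(im)
    for k in m: print(n,k,blobs(im,m[k],roi))
E
```

```text
top red [([185.9, 151.6], 21), ([201.6, 150.6], 16), ([168.0, 183.2], 21)]
top green [([160.3, 158.4], 25), ([194.0, 176.2], 25)]
top dark [([183.7, 141.3], 9), ([177.0, 166.9], 130), ([206.6, 185.4], 100)]
top white [([171.3, 160.3], 15), ([186.2, 160.7], 9), ([188.8, 167.5], 4), ([179.5, 174.3], 6), ([182.5, 176.4], 10)]
side red [([343.0, 205.8], 31)]
side green [([318.0, 193.5], 4)]
side dark [([294.8, 171.1], 69), ([325.6, 180.5], 148), ([350.5, 200.5], 8), ([340.4, 222.1], 69)]
side white [([343.5, 165.0], 6), ([358.0, 165.5], 26), ([332.3, 190.0], 330), ([306.0, 187.8], 4), ([319.2, 197.8], 4)]
```

Run:
```python
from workcell import optics
from h import *
pt,ps=optics.camera_params("top"),optics.camera_params("side")
ta=[[185.9,151.6],[168,183.2],[160.3,158.4],[194,176.2],[130+186/4.21,125+162/4.22]]
sa=[[341,191.8],[311,186.2],[333.7,183.5],[318,193.8],[326.4,174.4]]
print(np.round(tri(ray(pt,ta),ray(ps,sa)),4))
P=plane(*ray(pt,ta[:4]),.048);print(np.round(P,4),P.mean(0))
c=(P[0]+P[1])/2;print("red mid",c,"green mid",(P[2]+P[3])/2)
d=P[0]-P[1];print("red ang",np.degrees(np.arctan2(d[1],d[0])));d=P[2]-P[3];print("green ang",np.degrees(np.arctan2(d[1],d[0])))
e=plane(*ray(pt,[[130+158/4.21,125+184/4.22],[130+212/4.21,125+138/4.22]]),.085);d=e[1]-e[0]
print(e,np.linalg.norm(d),"wing",np.degrees(np.arctan2(d[1],d[0])))
```

```text
[[6.075e-01 1.200e-01 4.790e-02 9.000e-04]
 [5.410e-01 1.538e-01 4.820e-02 2.000e-04]
 [5.931e-01 1.712e-01 4.980e-02 2.800e-03]
 [5.560e-01 1.017e-01 4.850e-02 2.000e-04]
 [5.741e-01 1.359e-01 8.300e-02 9.000e-04]]
[[0.607  0.1199 0.048 ]
 [0.541  0.1538 0.048 ]
 [0.5921 0.1715 0.048 ]
 [0.556  0.1018 0.048 ]] [0.57402716 0.13676081 0.048     ]
red mid [0.57398025 0.13687637 0.048     ] green mid [0.57407408 0.13664525 0.048     ]
red ang -27.136148592451388
green ang 62.65331491926677
[[0.56265436 0.14803979 0.085     ]
 [0.58473444 0.12389248 0.085     ]] 0.03272036829321269 wing -47.56049111141524
```

Heights agree with the text: the cover at 48–50 mm and the wing top at about 83 mm. The wing axis is at about (0.574, 0.1365) and the wing direction is −47.5°. Home should be at about −117.3°, so it needs roughly 70° clockwise. I'll move above it first and refine with the wrist camera.

```bash
cat > go.py <<'E'
import sys
from workcell import bot
from h import *
x,y,z,yaw=map(float,sys.argv[1:5])
o=bot.get_obs();R=Ro.from_euler('xyz',o["tcp_rot"],degrees=True)
G=Ro.from_euler('xyz',[180,0,yaw],degrees=True)
print(o["time"],"shift",np.round(R.inv().apply(np.array([x,y,z])-o["ee_pos"]),4),"turn",np.round((R.inv()*G).as_rotvec(),4),"q",np.round(o["q"],1),"F",np.round(o["wrist_force"],1))
E
python3 go.py 0.574 0.1365 0.19 42.5
```

```text
0.15 shift [-0.503  -0.5881  0.0208] turn [-1.1000e-03  6.0000e-04 -1.9998e+00] q [-72.1   5.   10.   95.1   0.   90. ] F [-1.  -0.2 -0.5]
```

```bash
python3 -m creep '[[-0.03,-0.035,0,0,0,-0.12,1],[-0.06,-0.07,0,0,0,-0.25,1],[-0.09,-0.105,0,0,0,-0.38,1],[-0.12,-0.14,0,0,0,-0.5,1],[-0.155,-0.18,0,0,0,-0.63,1],[-0.185,-0.215,0,0,0,-0.75,1],[-0.22,-0.255,0,0,0,-0.88,1],[-0.25,-0.29,0,0,0,-1.0,1]]'; python3 go.py 0.574 0.1365 0.19 42.5
```

```text
time: 0.95
ee_pos: [0.3687, -0.1943, 0.2108]
tcp_rot: [180.0, -0.0, -14.5]
wrist_force: [1.2, -1.2, -0.8]
opening: 0.0854
0.95 shift [ 0.1159 -0.3716  0.0208] turn [ 3.000e-04 -3.000e-04 -9.948e-01] q [-27.8 -13.1  -7.   96.1   0.   76.7] F [ 1.2 -1.2 -0.8]
```

```bash
python3 -m creep '[[0.015,-0.047,0.002,0,0,-0.13,1],[0.03,-0.094,0.005,0,0,-0.26,1],[0.045,-0.14,0.007,0,0,-0.38,1],[0.06,-0.187,0.01,0,0,-0.5,1],[0.074,-0.235,0.012,0,0,-0.63,1],[0.088,-0.28,0.015,0,0,-0.76,1],[0.102,-0.33,0.018,0,0,-0.88,1],[0.116,-0.372,0.021,0,0,-0.995,1]]'; python3 -m creep '[[0,0,0,0,0,0,1]]'
python3 - <<'E'
from workcell import bot, optics
import cv2,pickle
o=bot.get_obs();print(o["ee_pos"],o["tcp_rot"])
im=optics.camera("wrist");cv2.imwrite("pics/w1.png",im[:,:,::-1]);pickle.dump(o,open("o1.pkl","wb"))
E
```

```text
time: 1.75
ee_pos: [0.5759, 0.1362, 0.1894]
tcp_rot: [-180.0, 0.0, 42.5]
wrist_force: [-0.1, -0.2, 0.9]
opening: 0.0857
time: 1.85
ee_pos: [0.5766, 0.138, 0.1867]
tcp_rot: [-179.9, 0.1, 42.7]
wrist_force: [0.0, -0.5, -1.9]
opening: 0.0851
[0.57659321 0.1380352  0.18668294] [-1.79871397e+02  1.39042675e-01  4.26744713e+01]
```

View pics/w1.png

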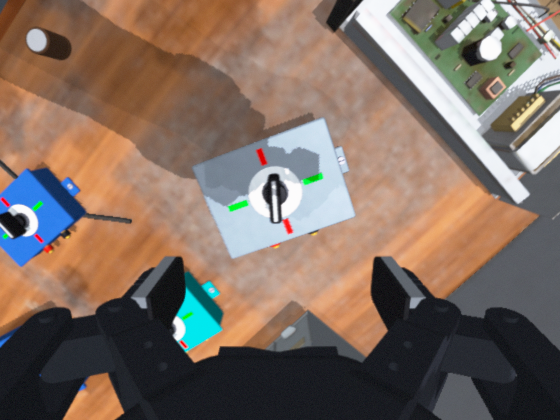

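The wrist view shows the grey wing at about (275,198), running almost vertically and so across the jaw direction. I'll take a settled picture and refine.

Run:
```python
from workcell import bot, optics
from h import *
import pickle
o=bot.get_obs();print(o["ee_pos"],o["tcp_rot"])
im=optics.camera("wrist")[:,:,::-1].copy();cv2.imwrite("pics/w2.png",im)
p=optics.camera_params("wrist");T=wristT(p,o);pickle.dump(T,open("T2.pkl","wb"))
m=masks(im);roi=(220,140,335,245)
B={k:blobs(im,m[k],roi) for k in m}
print(B)
r=[b[0] for b in B["red"] if b[1]>20][:2];g=[b[0] for b in B["green"] if b[1]>20][:2]
P=plane(*ray(p,r+g,T),.048);print(P)
cv2.imwrite("pics/w2z.png",cv2.resize(im[160:240,230:325],None,fx=6,fy=6,interpolation=3))
```

```text
[0.57559565 0.1359578  0.18762773] [-1.79909508e+02  1.59154582e-01  4.24220226e+01]
{'red': [([263.6, 155.4], 120), ([290.0, 224.5], 96), ([278.6, 243.1], 14)], 'green': [([314.9, 177.4], 141), ([240.3, 204.5], 135)], 'dark': [([275.6, 191.2], 322)], 'white': [([290.3, 198.1], 5032), ([276.0, 187.0], 20), ([277.5, 206.8], 94), ([240.0, 198.5], 30), ([221.0, 207.2], 8), ([225.7, 211.2], 10), ([228.9, 217.7], 38), ([223.6, 232.0], 5), ([227.5, 236.8], 8)]}
[[0.54188823 0.15214608 0.048     ]
 [0.60764187 0.11839738 0.048     ]
 [0.59271384 0.16986204 0.048     ]
 [0.55699919 0.10041544 0.048     ]]
```

View pics/w2z.png

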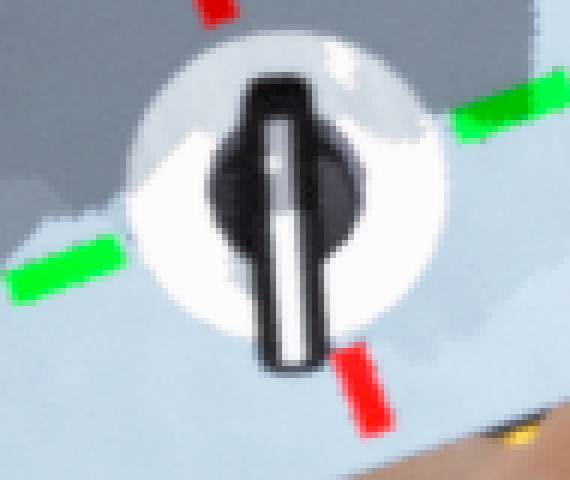

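```bash
python3 - <<'E'
from workcell import optics
from h import *
import pickle
T=pickle.load(open("T2.pkl","rb"));p=optics.camera_params("wrist")
e=plane(*ray(p,[[276,180],[278.7,220.3]],T),.085);d=e[1]-e[0]
print(e,e.mean(0),np.linalg.norm(d),np.degrees(np.arctan2(d[1],d[0])))
c=plane(*ray(p,[[276,180],[278.7,220.3]],T),.085).mean(0)
# height: wrist stripe mid with top stripe mid
pt=optics.camera_params("top")
print(tri(ray(p,[[277.35,200.2]],T),ray(pt,[[130+186/4.21,125+162/4.22]])))
E
python3 go.py 0.5745 0.1355 0.13 42.5;python3 go.py 0.5745 0.1355 0.058 42.5
```

```text
[[0.56224723 0.14777928 0.085     ]
 [0.5882453  0.12273273 0.085     ]] [0.57524626 0.13525601 0.085     ] 0.036100270103679055 -43.93207266532285
[[0.57427264 0.13550821 0.08432484 0.00179101]]
1.95 shift [ 0.0002 -0.001   0.0586] turn [-0.001   0.0021 -0.0038] q [13.2 10.4 13.6 93.4 -0.  60.9] F [-1.   0.1 -0.7]
1.95 shift [ 0.0004 -0.001   0.1306] turn [-0.001   0.0021 -0.0038] q [13.2 10.4 13.6 93.4 -0.  60.9] F [-1.   0.1 -0.7]
```

Both wrist and top views put the axis at (0.5748, 0.1353) with the wing top at about 84 mm; the wrist view gives a wing direction near −44°. Now I descend and close.

```bash
python3 -m creep '[[0,-0.001,0.025,0,0,-0.02,1],[0,-0.001,0.05,0,0,-0.04,1],[0,-0.001,0.075,0,0,-0.04,1],[0,-0.001,0.1,0,0,-0.04,1],[0,-0.001,0.115,0,0,-0.04,1],[0,-0.001,0.125,0,0,-0.04,1],[0,-0.001,0.13,0,0,-0.04,1],[0,-0.001,0.13,0,0,-0.04,1]]' 40; python3 go.py 0.5748 0.1353 0.058 45
python3 - <<'E'
from workcell import optics
import cv2
cv2.imwrite("pics/w3.png",optics.camera("wrist")[:,:,::-1])
E
```

```text
time: 2.75
ee_pos: [0.5747, 0.1344, 0.06]
tcp_rot: [180.0, -0.0, 44.5]
wrist_force: [-0.4, -0.3, -0.3]
opening: 0.0854
2.75 shift [ 0.0007 -0.0006  0.002 ] turn [ 0.0001 -0.0002 -0.0089] q [13.2 10.1 -0.9 79.  -0.  58.7] F [-0.4 -0.3 -0.3]
```

View pics/w3.png

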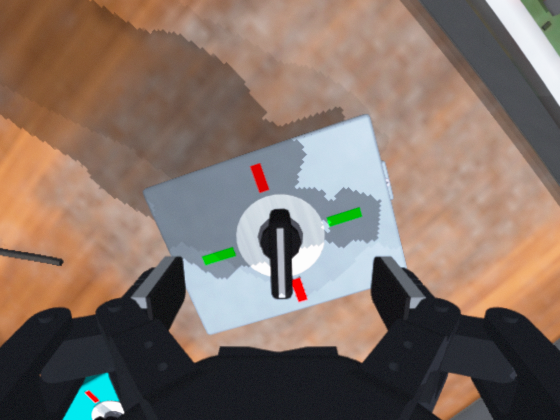

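The wrist view shows the wing vertical at about column 281, midway between the pads (183 and 373). Closing now.

```bash
python3 -m creep '[[0.0005,0,0,0,0,0,0],[0.0005,0,0,0,0,0,0],[0.0005,0,0,0,0,0,0],[0.0005,0,0,0,0,0,0],[0.0005,0,0,0,0,0,0],[0.0005,0,0,0,0,0,0],[0.0005,0,0,0,0,0,0],[0.0005,0,0,0,0,0,0]]' 40
python3 - <<'E'
from workcell import bot
print(bot.get_obs()["torque"],bot.get_obs()["qd"])
E
```

```text
time: 3.6
ee_pos: [0.5754, 0.1353, 0.0601]
tcp_rot: [180.0, -0.1, 44.5]
wrist_force: [2.3, 2.6, -0.5]
opening: 0.0088
[ 0.72688645 -0.49773615  0.03727651] [ 0.05486276  0.03789948  0.10310788 -0.08203277  0.03729766  0.01426537]
```

```bash
python3 -m creep '[[0,0,0,0,0,0.06,0],[0,0,0,0,0,0.15,0],[0,0,0,0,0,0.25,0],[0,0,0,0,0,0.36,0],[0,0,0,0,0,0.48,0],[0,0,0,0,0,0.6,0],[0,0,0,0,0,0.72,0],[0,0,0,0,0,0.84,0]]' 40
python3 - <<'E'
from workcell import bot,optics
import cv2
print(bot.get_obs()["torque"],bot.get_obs()["wrist_force"])
cv2.imwrite("pics/w4.png",optics.camera("wrist")[:,:,::-1])
E
```

```text
time: 4.4
ee_pos: [0.5746, 0.135, 0.0597]
tcp_rot: [180.0, 0.0, -3.9]
wrist_force: [-0.1, 1.1, -1.6]
opening: 0.009
[0.30782281 0.1240971  0.02465801] [-0.11078322  1.05195838 -1.55365053]
```

View pics/w4.png

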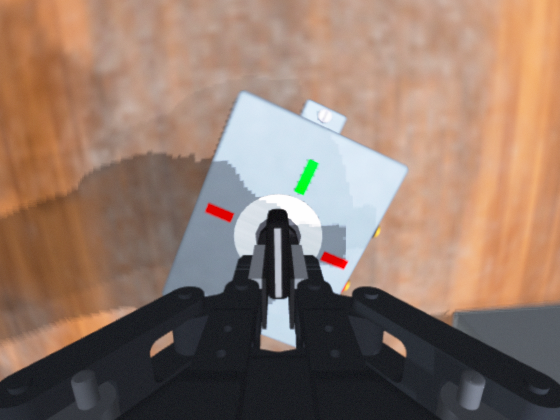

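The wing is turning with the jaws, and the green mark at (306,176) lies about 23° farther on. I'll finish the turn with a small extra margin.

```bash
python3 -m creep '[[0,0,0,0,0,0.08,0],[0,0,0,0,0,0.16,0],[0,0,0,0,0,0.24,0],[0,0,0,0,0,0.31,0],[0,0,0,0,0,0.36,0],[0,0,0,0,0,0.39,0],[0,0,0,0,0,0.4,0],[0,0,0,0,0,0.4,0]]' 40
python3 - <<'E'
from workcell import bot,optics
import cv2
print(bot.get_obs()["torque"],bot.get_obs()["wrist_force"])
cv2.imwrite("pics/w5.png",optics.camera("wrist")[:,:,::-1])
E
```

```text
time: 5.25
ee_pos: [0.5741, 0.135, 0.0585]
tcp_rot: [179.9, 0.1, -26.4]
wrist_force: [-0.0, 3.5, -9.7]
opening: 0.0091
[0.83663501 0.05424874 0.03680331] [-0.0247212   3.46654309 -9.7416238 ]
```

View pics/w5.png

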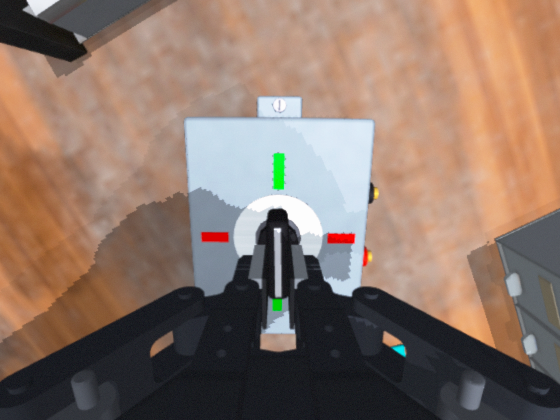

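The wing is in line with the green marks and the detent spring is pulling down at about 10 N. I'll follow it down 3 mm, release, then rise.

```bash
python3 -m creep '[[0,0,0.0015,0,0,0,0],[0,0,0.003,0,0,0,0],[0,0,0.003,0,0,0,0],[0,0,0.003,0,0,0,1],[0,0,0.003,0,0,0,1],[0,0,0.003,0,0,0,1],[0,0,0.003,0,0,0,1],[0,0,0.003,0,0,0,1]]'; python3 go.py 0.5748 0.1353 0.19 -27
```

```text
time: 6.1
ee_pos: [0.5753, 0.1349, 0.0571]
tcp_rot: [-180.0, -0.0, -26.5]
wrist_force: [0.7, 0.4, -0.2]
opening: 0.0801
6.1 shift [-0.0005 -0.0002 -0.1329] turn [-0.0003 -0.0007  0.0081] q [ 13.2  10.3  -1.1  78.6  -0.  129.7] F [ 0.7  0.4 -0.2]
```

```bash
python3 -m creep '[[0,0,0,0,0,0,1],[0,0,-0.02,0,0,0,1],[0,0,-0.045,0,0,0,1],[0,0,-0.07,0,0,0,1],[0,0,-0.1,0,0,0,1],[0,0,-0.12,0,0,0,1],[0,0,-0.13,0,0,0,1],[0,0,-0.13,0,0,0,1]]'; python3 -m creep '[[0,0,0,0,0,0,1],[0,0,0,0,0,0,1]]'
python3 - <<'E'
from workcell import bot,optics
from h import *
o=bot.get_obs();p=optics.camera_params("wrist");T=wristT(p,o)
im=optics.camera("wrist")[:,:,::-1].copy();cv2.imwrite("pics/w6.png",im)
s=optics.camera("side")[:,:,::-1];t=optics.camera("top")[:,:,::-1]
z=cv2.resize(im[160:240,230:325],(475,400),interpolation=3)
B=cv2.resize(s[165:225,285:365],(300,200),interpolation=3);C=cv2.resize(t[165:250,322:412],(300,200),interpolation=3)
cv2.imwrite("pics/c6.png",np.hstack([z,np.vstack([B,C])]))
import pickle;pickle.dump(T,open("T6.pkl","wb"));print(o["time"],o["ee_pos"],o["tcp_rot"])
E
```

```text
time: 6.9
ee_pos: [0.5756, 0.1351, 0.1879]
tcp_rot: [-179.9, -0.1, -26.5]
wrist_force: [0.6, 0.1, -0.6]
opening: 0.0855
time: 7.1
ee_pos: [0.5745, 0.1349, 0.1852]
tcp_rot: [179.9, 0.1, -26.5]
wrist_force: [0.6, -0.7, 0.3]
opening: 0.0854
7.1 [0.5745215  0.13486625 0.18523398] [ 1.79918737e+02  9.48349688e-02 -2.65264427e+01]
```

View pics/c6.png

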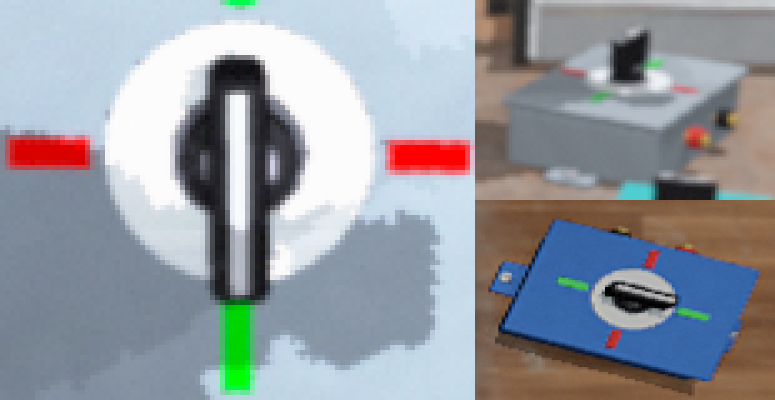

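The wing lines up with the green marks, and the blue one is unchanged. I'll check the 4 mm drop using both views.

Run:
```python
from workcell import optics
from h import *
import pickle
T=pickle.load(open("T6.pkl","rb"));p=optics.camera_params("wrist");ps=optics.camera_params("side")
s1=optics.camera("side")[:,:,::-1].copy();cv2.imwrite("pics/s7.png",s1);s0=cv2.imread("pics/side0.png")
A,B=[cv2.resize(s[165:205,305:350],(395,351),interpolation=cv2.INTER_NEAREST) for s in (s0,s1)]
cv2.imwrite("pics/z7.png",np.hstack([A,B]))
e=plane(*ray(p,[[277.4,179],[277.4,218]],T),.081);d=e[1]-e[0];print(e.mean(0),np.degrees(np.arctan2(d[1],d[0])))
# where wing-top centre would be seen at each height
for z in (.085,.081):
    X=np.array([.5748,.1353,z]);print(z,cv2.projectPoints(X,cv2.Rodrigues(np.array(ps["R"]))[0],np.array(ps["t"]),np.array(ps["camera_matrix"]),np.array(ps["D"]))[0].ravel())
```

```text
[0.5750562  0.13559057 0.081     ] -116.59749093173858
0.085 [326.56264393 173.67499824]
0.081 [326.48710331 175.37572882]
```

View pics/z7.png

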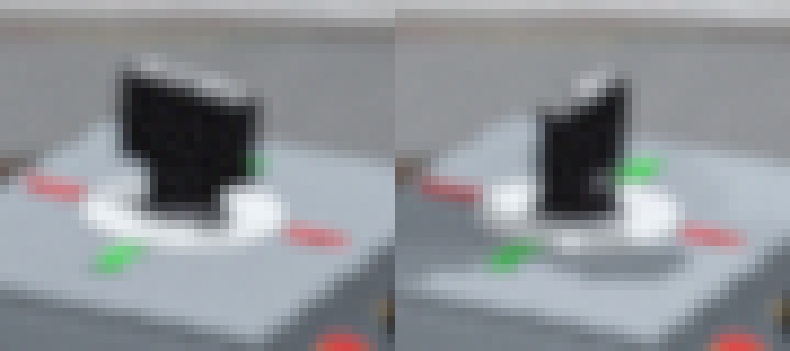

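The side view shows the stripe centre moving from about row 174.1 to about 175.3. I predicted 173.7 with the wing up and 175.4 with it dropped, so it has dropped. The wing direction is now −116.6°, against −117.2° for the green marks.

```bash
python3 -c "
from workcell import bot
print(bot.job_done(), bot.get_obs()['time'])"
```

```text
the job is handed in; nothing more can be done
the job is handed in; nothing more can be done
```

The grey box's fastener was the unlocked one, about 17–20° clockwise of its red marks. I gripped its wing, turned it about 71° clockwise onto the green marks, followed the spring's pull down 3 mm, let go and raised the arm clear. I handed the job in after a little over 7 s of robot time.

**Last checks:**
- **Alignment:** the wing measures −116.6°, against −117.2° for the green marks, which is within measuring error.
- **Drop:** the side view puts the wing's top at row 175.3, read by eye. I predicted 175.4 if it had dropped into the detent and 173.7 if it had not. While gripped, the wrist also felt the spring pull down at about 10 N.
- **Blue fastener:** not touched, and still in line with its green marks.
- **Disagreement:** the top and wrist cameras differed by about 3.5° on the wing's starting angle (−47.5° and −44°). I used the wrist view, and the grip went on cleanly.

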